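# Start the slanted filler plug square with the hand driver

## Robot

A 6-joint arm with a two-finger parallel gripper is mounted at the origin on a cart in front of the work surface, level with it; the furniture and walls round the work are solid. World frame = base frame: x ahead of the robot, y to its left, z up, the work surface at z = 0. Lengths are in m, angles in rad, forces in N, time in s.
With the tool pointing down it reaches from about 0.375 to 0.75 m from the base axis. Payload 9 kg.
Tool frame: the origin (TCP) lies midway between the tips of the shut fingers; the grasp point (between the pads) lies 19 mm behind it; z points along the fingers, y is the line along which they close (so a half turn about z gives the same grasp; the last joint's range is limited). The gripper opens to 85 mm and grips with 20 to 120 N. Pads are 22 mm wide; open, the fingers measure 114 mm over their backs; the gripper's body (76 mm by 85 mm) begins 54 mm behind the grasp point. The pads swing forward as they close: fully open they stand 13 mm farther back than shut.
Start: joints at [-1.334, 0.104, 0.097, 1.564, 0, 1.353], TCP at [0.264, -0.539, 0.231] pointing down, gripper open.
Joint ranges: [-2.99, 2.99], [-0.84, 1.86], [-1.1, 1.16], [-1.84, 2.11], [-1.51, 1.56], [-3.14, 3.14]. Speed limits (rad/s): [2.22, 2.22, 2.57, 3.14, 3.14, 3.14].

## Interface

Orientations are given as a rotation vector (axis times angle).
In Python, from station import sensors, optics, workorder, search_frame, silhouettes, mark_of gives the robot as it stands.
- The arm moves only by the tool apply_moves, never from a script. Its argument "series" is one flat list of numbers, 7 for each row, row after row: the turn, a rotation vector about the world's x, y, z in rad, then the shift along the world's x, y, z in cm, then the gripper's target within -1 to 1 (fully open at 1, half-way at 0, shut at -1). A call has exactly 10 rows; each row shifts and turns the commanded pose from where the row before left it; what a row does not reach is not made up. A row lasts 1/8 s, in which the tool goes at most 62.5 mm and 10.7 degrees, less where a joint would pass 70% of its speed; a pose out of reach is approached as far as the arm can. A call with a gripper value outside its range is refused whole. The fingers move at their own pace and stop on an object; "squeeze" is the grip in N (left out, the last holds). Time passes only in rows, so rows that do not move let the fingers close, or fill a call up. It gives the time, the measured TCP pose, the force, the opening and the grip force at its end, in the units of the state.
- sensors.observe(): the state, without advancing time (a new reading comes with each control period).
- optics.camera(name): name is "side" or "top"; returns a dict with "image" (420x560x3 uint8, red, green, blue), "range_z" (420x560 float32, m along the optical axis (not along the pixel's ray), 0 where there is no reading), "fx", "fy", "cx", "cy" (pixels), "T" (4x4, takes a point from camera to world coordinates). Camera axes: x right, y up, looking along -z (the intrinsics and any distortion apply to the point x, -y, -z); pixel columns grow to the right and rows downward; lengths in m; the calibration is good to about 2 mm. A picture is of the moment at which its call begins.
- workorder.job_done(): hands the job in; it is judged then, once.
Trained networks look in the newest picture that a camera, given by its name, has taken for a name from the list of things; names that differ only in an ending like _2 or _b are one class to them, and where a whole thing is asked for, a point or a joint stands for the part that bears it (a point fixed in the world has none). Each returns a list of dicts, best first, with "score" (0 to 1); they miss things now and then, are a little off and sometimes report something else, mostly with a low value. They report only what shows in the picture. A call takes as long as a camera call. They do not tell look-alikes from the thing itself.
- search_frame(camera, target): "centre" ([x, y, z] in m, in world coordinates, good to about 4 mm: the middle of the surface that is visible of it).
- silhouettes(camera, target): "mask" (420x560 bool, what is visible of it).
- mark_of(camera, target): "centre" ([x, y, z] in m, in world coordinates, good to about 4 mm: a listed point, or the origin of a listed thing).
The state is a dict: "time": time; "q": joint angles; "qvel": joint speeds; "joint_efforts": joint torques, N m; "tcp_pos": TCP position; "tool_rot": TCP orientation; "contact_force": force on the tool from outside, world axes, zero at the start; "wrist_torque": the same for the moment, N m; "opening": opening from 0.0 (shut) to 1.0 (fully open); "grip_force": force on a finger pad.
Only numpy, scipy, OpenCV 4.12 (cv2) and the standard library are available. Lean on these libraries where they do the work, as an engineer would, in place of code of your own. Each camera call takes 0.05 s, during which the arm holds its last target. There are 200 camera calls.

## Task

Take the square-bit hand driver out of its wooden stand, line it up with the slanted filler plug of the gear housing and feel its bit fully home into the plug's square recess before you turn anything. Then, pressing only gently and keeping the driver square to the plug, turn the plug clockwise about a fifth of a turn to start its thread. Put the driver back upright in its stand, fully down, without touching the plug with the fingers or disturbing the other things.

Things in the scene. Friction and masses are not known exactly. Their poses are not given: they have to be found in the camera images.
- driver: loose hand driver, 121 mm long, 160 g, upright in the stand, turned any way. Origin: centre of the bit's end face; +z along its axis to the handle. Square steel bit 19 x 19 mm to z 16 (first 2 mm narrowed to 17 mm); round shank 24 mm thick to z 60; collar 42 mm across, z 60 to 66; black handle 24 x 24 mm square, z 66 to 118; sides of handle and bit parallel to the driver's x, y
- bit_tip (a point): centre of the end face of the driver's bit (same place and axes as driver)
- stand: fixed wooden block 80 x 80 x 62 mm, origin at the centre of its underside, z up. A round hole 31 mm wide goes down through its middle; the driver hangs in it by its collar, bit tip 2 mm above the bench.
- stand_mouth (a point): centre of the stand's hole at the top face, 62 mm above the bench
- housing: fixed grey gear housing, 116 x 150 mm foot, gear case a lying cylinder along its y, top about 0.14 m with the plug. Origin at the centre of its underside, z up. A 54 mm boss rises from the case, leaning 0.26 rad towards the housing's -x (the robot's side).
- plug: steel filler plug in the boss. Origin on its axis, under its 50 mm round, 4 mm thick flange; z outward along the plug's leaning axis; these axes do not turn with the plug. On the flange a 36 x 36 mm square head, up to z 20 mm, its end with a central square recess 20.4 mm wide, 12 mm deep, parallel to the head's sides
- plug_seat (a point): centre of the recess floor (plug's z 8 mm): the bit's tip is here when home; axes as the plug. Not measured: at the start the recess stands turned by anything from 0.15 to 1.42 rad counterclockwise (about +z) from the plug's x and y axes, so never in line with them; it takes the bit only within about 0.07 rad of square to it, in any quarter turn
- plug_turn (a joint): turn of the plug from its start, rad; 0 at the start, which is also its stop to the left; grows clockwise as seen from outside; friction about 0.08 N m; goes in 3 mm a turn; end stop at 2.5
- capacitor: loose upright black capacitor, 30 mm across, 42 mm tall, on the bench between stand and housing; origin at the centre of its underside; a bystander
- spanner: loose open-ended spanner, 38 x 189 x 7 mm, behind the stand; origin at the centre of its underside; a bystander
- board: loose small circuit board, 50 x 70 x 27 mm, in front of the housing; origin at the centre of its underside; a bystander
Not all that is in view belongs to the job. What is meant by the driver is not orange, and is the larger of those in its own colour.

How it is judged:
On the way, in this order (a step that is already met when the one before it is completed fails the run):
1. the driver's bit is fully home in the plug's recess, square to the plug, before the plug has turned (distance between bit_tip and plug_seat below 0.004 m and angle between the z axis of driver and the z axis of plug, either way round below 0.09 rad and value of joint plug_turn below 0.15 rad), for 0.2 s.
2. the plug is turned clockwise at least 60 degrees with the bit still home and square (value of joint plug_turn above 1.05 rad and distance between bit_tip and plug_seat below 0.006 m and angle between the z axis of driver and the z axis of plug, either way round below 0.1 rad), for 0.1 s.
At the end, for the whole second after the job is handed in: the plug stays turned clockwise by at least 1.0 rad from its start, and the driver stands released and at rest in its stand: tip within 6 mm of the hole's axis and less than 6 mm above the bench, upright within 0.1 rad (horizontal distance between driver and stand_mouth below 0.006 m and height (world z) of driver below 0.006 m and angle between driver's own z axis and vertical below 0.1 rad and linear speed of driver below 0.02 m/s and value of joint plug_turn above 1 rad); the robot touches nothing.
It fails at once if the driver presses on the plug or wrenches it with more than 30 N (contact force between driver and plug above 30 N).
It fails at once if the plug is turned while the driver is more than 0.12 rad out of square with it (velocity of joint plug_turn above 0.15 rad/s and angle between the z axis of driver and the z axis of plug, either way round above 0.12 rad).
It fails at once if the fingers touch the plug (contact force between the fingers and plug above 1 N).
It fails at once if a bystander (capacitor, spanner, board) is pushed more than 20 mm (distance of any of capacitor, spanner, board from where it was at the start of the episode above 0.02 m).
It also fails if it takes over 64 s, if anything falls off the work surface, if the arm or the gripper's body presses on something with over 40 N, if the wrist force passes 120 N, or if a joint passes its speed limit or range.

## Working session

There is one attempt and no reset: what is moved stays moved. The work goes in short steps, Python scripts to look and compute and a tool call to move; the robot and the scene stay as the last step left them, time stands still between calls to the robot, and variables do not carry over. Pictures are saved under pics/ and viewed, at most 10 in all, crops included, and the job is handed in when it is done.

Besides the shell and the picture viewer there is one more tool, called after "Call:" by a JSON object that holds its "name" and its "arguments", one argument or row to a line. apply_moves: Moves the arm, as the interface text tells. Its arguments: {"type":"object","properties":{"series":{"type":"array","items":{"type":"number"}},"squeeze":{"type":"number"}},"required":["series"]}

```bash
mkdir -p pics; cat > h.py <<'E'
import numpy as np, cv2
from station import sensors, optics, workorder, search_frame, silhouettes, mark_of
def cloud(c):
    d=c['range_z'].astype(float); v,u=np.mgrid[0:420,0:560]
    P=np.stack([(u-c['cx'])/c['fx']*d,-(v-c['cy'])/c['fy']*d,-d],-1)
    return P@c['T'][:3,:3].T+c['T'][:3,3]
def proj(c,p):
    q=(np.asarray(p)-c['T'][:3,3])@c['T'][:3,:3]
    return c['cx']+c['fx']*q[0]/-q[2], c['cy']-c['fy']*q[1]/-q[2]
E
python3 - <<'E'
from h import *
ims=[]
for n in ('top','side'):
    c=optics.camera(n); print(n,c['fx'],c['T'].round(3).tolist(),[k for k in c])
    ims.append(c['image'])
    cv2.imwrite(f'pics/{n}0.png',cv2.resize(c['image'][:,:,::-1],(784,588)))
    for t in ('driver','stand','stand_mouth','housing','plug','plug_seat','capacitor','spanner','board'):
        for f in (search_frame,mark_of):
            try: print(t,f.__name__,[(np.round(r['centre'],3).tolist(),round(r['score'],2),np.round(proj(c,r['centre'])).tolist()) for r in f(n,t)])
            except Exception as e: print(t,f.__name__,e)
print(sensors.observe())
E
```

```text
top 447.03641538594945 [[-0.016, 0.989, -0.147, 0.409], [-1.0, -0.013, 0.017, 0.241], [0.015, 0.148, 0.989, 0.957], [0.0, 0.0, 0.0, 1.0]] ['image', 'range_z', 'fx', 'fy', 'cx', 'cy', 'T']
driver call [([0.568, 0.121, 0.1], 0.69, [334.0, 195.0]), ([0.469, 0.109, 0.066], 0.63, [339.0, 247.0]), ([0.361, 0.111, 0.098], 0.53, [342.0, 303.0])]
driver call [([0.574, 0.114, -0.0], 0.68, [331.0, 201.0]), ([0.473, 0.104, -0.002], 0.65, [337.0, 247.0]), ([0.357, 0.105, -0.003], 0.55, [338.0, 302.0])]
stand call [([0.564, 0.122, 0.06], 0.87, [331.0, 201.0])]
stand call [([0.571, 0.115, -0.003], 0.67, [330.0, 203.0])]
stand_mouth call [([0.562, 0.118, 0.062], 0.93, [333.0, 202.0]), ([0.543, 0.349, 0.078], 0.47, [218.0, 211.0]), ([0.428, 0.176, 0.038], 0.3, [305.0, 269.0])]
stand_mouth call [([0.57, 0.111, 0.06], 0.66, [336.0, 198.0])]
housing call [([0.543, 0.349, 0.074], 0.6, [218.0, 212.0])]
housing call [([0.557, 0.36, -0.003], 0.62, [217.0, 210.0])]
plug call [([0.538, 0.35, 0.137], 0.7, [213.0, 209.0])]
plug call [([0.539, 0.352, 0.122], 0.65, [213.0, 210.0])]
plug_seat call [([0.535, 0.355,
[... 2083 characters left out ...]
: 1.9, 'q': array([-1.33369550e+00,  1.04103214e-01,  9.73125024e-02,  1.56389078e+00,
       -4.80497359e-06,  1.35309133e+00]), 'qvel': array([ 1.15457462e-04, -1.26071967e-04,  3.41079834e-04, -1.72658117e-03,
        7.04237942e-05, -1.54818979e-04]), 'joint_efforts': array([-2.66411284e-03, -5.56750166e+01,  5.03764629e+01,  6.86145868e-04,
       -2.79001661e-04,  4.04548791e-05]), 'tcp_pos': array([ 0.26358662, -0.53904432,  0.23133569]), 'tool_rot': array([ 3.06060102e+00,  7.08240080e-01, -5.79780395e-06]), 'contact_force': array([ 0.30204358, -0.21658569, -0.19620133]), 'wrist_torque': array([ 0.01049422, -0.02636684,  0.01406174]), 'grip_force': 0.0, 'opening': 1.0016313459416946}
```

```bash
python3 - <<'E'
import cv2
a=cv2.imread('pics/top0.png');b=cv2.imread('pics/side0.png')
a=cv2.resize(a,(560,420));b=cv2.resize(b,(560,420))
x=cv2.resize(a[120:330,170:370],(400,420),interpolation=2)
y=cv2.resize(b[130:340,210:410],(400,420),interpolation=2)
cv2.imwrite('pics/m1.png',cv2.hconcat([x,y]))
E
```

```text
(no output)
```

View pics/m1.png

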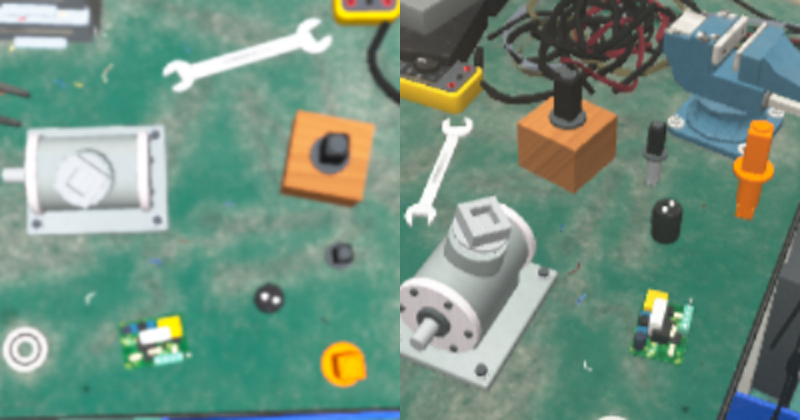

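```bash
python3 - <<'E'
from h import *
K={}
for n in ('top','side'):
    c=optics.camera(n);P=cloud(c);K[n]=(c,P)
    m=(np.hypot(P[...,0]-.57,P[...,1]-.114)<.06)
    for lo,hi in ((.108,.135),(.08,.11),(.055,.0635)):
        Q=P[m&(P[...,2]>lo)&(P[...,2]<hi)]
        if len(Q)>8:
            r=cv2.minAreaRect((Q[:,:2]*1000).astype(np.float32)); print(n,'drv',lo,len(Q),Q[:,2].mean().round(4),np.round(r[0],1),np.round(r[1],1),r[2])
    m=(np.hypot(P[...,0]-.53,P[...,1]-.355)<.04)&(P[...,2]>.125)&(P[...,2]<.16)
    Q=P[m]; print(n,'plug pts',len(Q))
    # ransac plane with normal near lean
    best=None;rng=np.random.default_rng(0)
    for _ in range(1500):
        a,b,d=Q[rng.choice(len(Q),3,False)];w=np.cross(b-a,d-a);l=np.linalg.norm(w)
        if l<1e-5: continue
        w/=l;w*=np.sign(w[2])
        if w@[-np.sin(.26),0,np.cos(.26)]<.97: continue
        k=np.abs((Q-a)@w)<.0012
        if best is None or k.sum()>best.sum(): best=k
    I=Q[best];o=I.mean(0);w=np.linalg.svd(I-o)[2][2];w*=np.sign(w[2]);print('plane',best.sum(),o.round(4),w.round(4),'lean',np.arccos(w[2]),'az',np.arctan2(-w[1],-w[0]))
    np.save(f'pics/{n}_face.npy',I)
    # housing foot / spanner
    m=(np.abs(P[...,0]-.555)<.1)&(np.abs(P[...,1]-.36)<.12)&(P[...,2]>.006)&(P[...,2]<.03)
    r=cv2.minAreaRect((P[m][:,:2]*1000).astype(np.float32));print('foot',r)
    S=silhouettes(n,'stand')
    z=P[(np.abs(P[...,2]-.062)<.0025)&(np.hypot(P[...,0]-.57,P[...,1]-.114)<.07)]
    r=cv2.minAreaRect((z[:,:2]*1000).astype(np.float32));print('stand',r)
t=K['top'][0]['image'];s=K['side'][0]['image']
f=lambda im,u,v,w:cv2.resize(im[v-w:v+w,u-w:u+w,::-1],(390,390),interpolation=cv2.INTER_CUBIC)
cv2.imwrite('pics/m2.png',cv2.hconcat([f(t,334,198,26),f(t,212,208,24)]))
cv2.imwrite('pics/m3.png',f(s,250,242,24))
E
```

```text
top drv 0.108 162 0.1182 [571.8 114.9] [24.2 23.7] 86.29792022705078
top drv 0.08 50 0.095 [566.8 121.1] [30.8 15.3] 39.33144760131836
top drv 0.055 1158 0.0599 [572.2 114.4] [80.4 81.1] 78.30724334716797
top plug pts 357
plane 170 [0.5369 0.3573 0.136 ] [-0.2648 -0.0036  0.9643] lean 0.2680718911640778 az 0.013537506436490716
foot ((577.629150390625, 380.423095703125), (156.61712646484375, 194.1519317626953), 1.0840357542037964)
stand ((571.7964477539062, 114.69112396240234), (80.03240966796875, 80.13851165771484), 78.30724334716797)
side drv 0.108 125 0.1173 [570.1 113. ] [29.  23.5] 80.5954818725586
side drv 0.08 154 0.0953 [566.6 120.2] [29.9 17.8] 36.71607971191406
side drv 0.055 623 0.0609 [571.8 113.1] [82.7 82.8] 77.70310974121094
side plug pts 490
plane 209 [0.5349 0.3569 0.1376] [-0.2669 -0.      0.9637] lean 0.2701746664794548 az 0.00015188537074135438
foot ((547.3529052734375, 395.86968994140625), (234.69720458984375, 117.1412124633789), 50.89664077758789)
stand ((571.7572631835938, 113.06148529052734), (82.36109924316406, 82.91725158691406), 77.96432495117188)
```

View pics/m2.png

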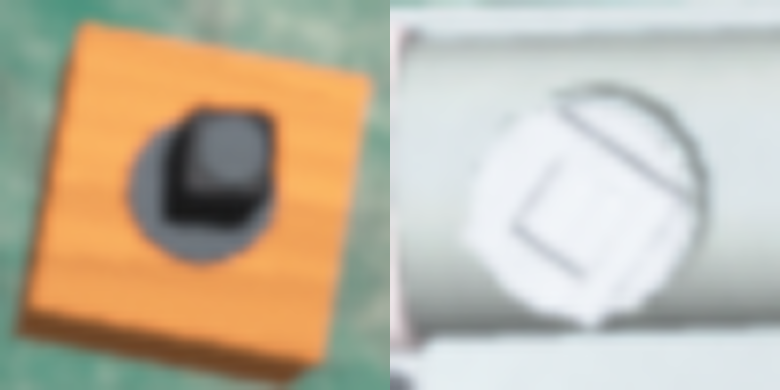

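View pics/m3.png

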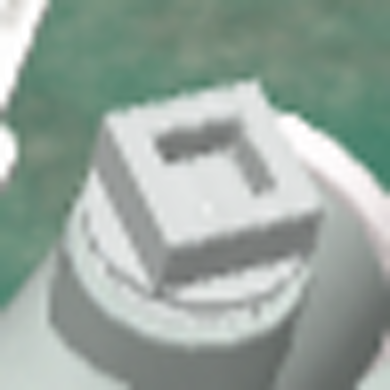

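```bash
python3 - <<'E'
from h import *
az=.005
x=np.array([np.cos(.26)*np.cos(az),np.cos(.26)*np.sin(az),np.sin(.26)]);w=np.array([-np.sin(.26)*np.cos(az),-np.sin(.26)*np.sin(az),np.cos(.26)]);y=np.cross(w,x)
F={n:np.load(f'pics/{n}_face.npy') for n in('top','side')}
for n,I in F.items():
    p=np.c_[I@x,I@y]*1000; r=cv2.minAreaRect(p.astype(np.float32)); h=(I@w).mean()
    c=r[0][0]/1000*x+r[0][1]/1000*y+h*w
    print(n,r[1],r[2],'face centre',c.round(4),'seat',(c-.012*w).round(4))
c=optics.camera('side')
cor=np.array([[257,82],[322,207],[170,247],[105,118]],float)
rec=np.array([[238,122],[275,190],[160,143]],float)
h=(F['side']@w).mean();C=c['T'][:3,3]
def hit(q):
    u=226+(q[0]+.5)/8.125-.5;v=218+(q[1]+.5)/8.125-.5
    d=np.array([(u-c['cx'])/c['fx'],-(v-c['cy'])/c['fy'],-1])@c['T'][:3,:3].T
    return C+d*(h-C@w)/(d@w)
H=np.array([hit(q) for q in cor]);m=H.mean(0);print('corners centre',m.round(4),'seat',(m-.012*w).round(4))
for i in range(4):
    e=H[(i+1)%4]-H[i];print(np.linalg.norm(e).round(4),np.degrees(np.arctan2(e@y,e@x))%90)
for a,b in((0,1),(0,2)):
    e=hit(rec[b])-hit(rec[a]);print('rec',np.linalg.norm(e).round(4),np.degrees(np.arctan2(e@y,e@x))%90)
# foot yaw
t=optics.camera('top');P=cloud(t)
for X in (0,):
    M=(np.abs(P[...,0]-.52)<.12)&(np.abs(P[...,1]-.36)<.12)&(P[...,2]>.006)&(P[...,2]<.02)&(P[...,0]<.63)
    M=cv2.morphologyEx(M.astype(np.uint8),cv2.MORPH_OPEN,np.ones((3,3)))
    k,L,S,_=cv2.connectedComponentsWithStats(M)
    for i in range(1,k):
        if S[i,4]>60:
            q=P[L==i];print(S[i],cv2.minAreaRect((q[:,:2]*1000).astype(np.float32)),q[:,2].mean())
E
```

```text
top (35.8411750793457, 36.06858444213867) 53.9363899230957 face centre [0.536  0.3573 0.1358] seat [0.5391 0.3573 0.1242]
side (36.964298248291016, 36.5892333984375) 54.811988830566406 face centre [0.5352 0.3564 0.1377] seat [0.5383 0.3564 0.1261]
corners centre [0.535  0.3565 0.1376] seat [0.5381 0.3565 0.126 ]
0.0348 52.513345737899954
0.035 54.0978302768701
0.035 53.31751560598984
0.0355 53.77541354606841
rec 0.0189 53.88700629019482
rec 0.0184 55.4053051612419
[184 183  55   5 220] ((610.7894897460938, 372.819091796875), (9.778850555419922, 116.98529052734375), 0.4932970702648163) 0.009898559502699569
[ 183  182   71   56 1101] ((557.8333129882812, 357.8625183105469), (116.03978729248047, 149.85821533203125), 1.2961390018463135) 0.010343774945243809
```

```bash
python3 - <<'E'
from h import *
for n in('top','side'):
    P=cloud(optics.camera(n)).reshape(-1,3);P=P[P[:,2]>.09]
    H,_,_=np.histogram2d(P[:,0],P[:,1],bins=[np.arange(.1,.95,.05),np.arange(-.6,.65,.05)])
    for i,j in zip(*np.where(H>3)):
        x,y=.1+.05*i,-.6+.05*j
        m=(P[:,0]>x)&(P[:,0]<x+.05)&(P[:,1]>y)&(P[:,1]<y+.05);print(n,round(x,2),round(y,2),P[m,2].max().round(3),end=' | ')
E
```

```text
top 0.2 0.1 0.424 | top 0.25 0.1 0.594 | top 0.3 -0.05 0.565 | top 0.3 0.0 0.644 | top 0.3 0.05 0.665 | top 0.3 0.1 0.614 | top 0.35 -0.1 0.131 | top 0.35 -0.05 0.131 | top 0.35 0.0 0.131 | top 0.35 0.05 0.118 | top 0.35 0.1 0.121 | top 0.4 -0.1 0.134 | top 0.4 -0.05 0.133 | top 0.4 0.0 0.131 | top 0.4 0.2 0.957 | top 0.45 -0.1 0.136 | top 0.45 -0.05 0.134 | top 0.45 0.0 0.133 | top 0.5 -0.1 0.126 | top 0.5 -0.05 0.125 | top 0.5 0.3 0.141 | top 0.5 0.35 0.141 | top 0.5 0.4 0.096 | top 0.55 0.1 0.125 | top 0.55 0.3 0.14 | top 0.55 0.35 0.144 | top 0.55 0.4 0.098 | top 0.6 -0.35 0.142 | top 0.6 -0.3 0.143 | top 0.65 -0.35 0.141 | top 0.65 -0.3 0.141 | top 0.65 0.45 0.139 | top 0.65 0.5 0.139 | top 0.65 0.55 0.139 | top 0.7 -0.35 0.14 | top 0.7 -0.3 0.142 | top 0.7 0.35 0.216 | top 0.7 0.4 0.216 | top 0.7 0.45 0.216 | top 0.7 0.5 0.216 | top 0.7 0.55 0.216 | top 0.75 -0.35 0.142 | top 0.75 -0.3 0.141 | top 0.75 -0.15 0.165 | top 0.75 0.35 0.216 | top 0.75 0.4 0.217 | top 0.75 0.45 0.217 | top 0.75 0.5 0.217 | top 0.75 0.55 0.216 | top 0.8 -0.35 0.141 | top 0.8 -0.3 0.14 | top 0.8 -0.2 0
[... 2199 characters left out ...]
6 | side 0.75 0.55 0.217 | side 0.8 -0.6 0.209 | side 0.8 -0.45 0.249 | side 0.8 -0.4 0.261 | side 0.8 -0.35 0.243 | side 0.8 -0.3 0.141 | side 0.8 -0.2 0.182 | side 0.8 -0.15 0.182 | side 0.8 -0.1 0.092 | side 0.8 -0.05 0.093 | side 0.8 0.0 0.093 | side 0.8 0.35 0.217 | side 0.8 0.4 0.216 | side 0.8 0.45 0.217 | side 0.8 0.5 0.216 | side 0.8 0.55 0.217 | side 0.85 -0.45 0.14 | side 0.85 -0.4 0.141 | side 0.85 -0.35 0.141 | side 0.85 -0.3 0.141 | side 0.85 -0.2 0.181 | side 0.85 -0.15 0.211 | side 0.85 -0.1 0.212 | side 0.85 -0.05 0.093 | side 0.85 0.0 0.092 | side 0.85 0.3 0.214 | side 0.85 0.35 0.402 | side 0.85 0.4 0.36 | side 0.85 0.45 0.216 | side 0.85 0.5 0.216 | side 0.85 0.55 0.216 |
```

View pics/side0.png

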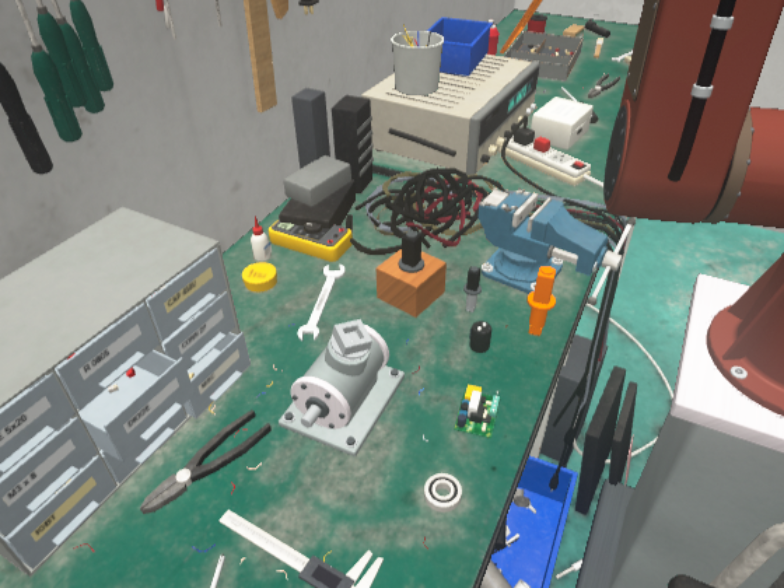

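The full view shows three driver-like things. In side-image coordinates (784-wide view) they are the black one in the wooden stand at (410,250), a small black one at (472,290), and an orange one at (540,300). The black one in the stand is not orange and is the larger black one, and the m2 crop confirms its square black handle over a grey collar in the stand. The vise at (510,240) is 0.135 m high, so I'll pass over it.

Call:
{"name": "apply_moves", "arguments": {
  "series": [0, 0, 0.105, 2.5, 5.3, -0.1, 1, 0, 0, 0.105, 2.5, 5.3, -0.1, 1, 0, 0, 0.105, 2.5, 5.3, -0.1, 1, 0, 0, 0.105, 2.5, 5.3, -0.1, 1, 0, 0, 0.105, 2.5, 5.3, -0.1, 1, 0, 0, 0.105, 2.5, 5.3, -0.1, 1, 0, 0, 0.105, 2.5, 5.3, -0.1, 1, 0, 0, 0.105, 2.5, 5.3, -0.1, 1, 0, 0, 0.105, 2.5, 5.3, -0.1, 1, 0, 0, 0.105, 2.5, 5.3, -0.1, 1],
  "squeeze": 60
}}

```text
time: 3.55
tcp_pos: [0.5143, -0.0071, 0.2216]
tool_rot: [2.289, 2.15, 0.001]
contact_force: [0.3, -0.1, 0.8]
opening: 1.002
grip_force: 0.0
```

Call:
{"name": "apply_moves", "arguments": {
  "series": [0, 0, 0, 1.92, 4.05, -0.4, 1, 0, 0, 0, 1.92, 4.05, -0.4, 1, 0, 0, 0, 1.93, 4.05, -0.5, 1, 0, 0, 0, 0, 0, -1.5, 1, 0, 0, 0, 0, 0, -3, 1, 0, 0, 0, 0, 0, -3, 1, 0, 0, 0, 0, 0, -3, 1, 0, 0, 0, 0, 0, -2, 1, 0, 0, 0, 0, 0, -0.7, 1, 0, 0, 0, 0, 0, 0, 1]
}}

```text
time: 4.8
tcp_pos: [0.5714, 0.1123, 0.0766]
tool_rot: [2.294, 2.147, 0.0]
contact_force: [-0.5, 0.1, 0.8]
opening: 0.999
grip_force: 0.0
```

Call:
{"name": "apply_moves", "arguments": {
  "series": [0, 0, 0, 0.05, 0.2, 0, 1, 0, 0, 0, 0, 0, 0, -1, 0, 0, 0, 0, 0, 0, -1, 0, 0, 0, 0, 0, 0, -1, 0, 0, 0, 0, 0, 0, -1, 0, 0, 0, 0, 0, 0, -1, 0, 0, 0, 0, 0, 0, -1, 0, 0, 0, 0, 0, 0, -1, 0, 0, 0, 0, 0, 0, -1, 0, 0, 0, 0, 0, 0, -1],
  "squeeze": 70
}}

```text
time: 6.05
tcp_pos: [0.5719, 0.1144, 0.0766]
tool_rot: [2.293, 2.147, 0.0]
contact_force: [-1.2, 0.3, 5.0]
opening: 0.273
grip_force: 68.9
```

Call:
{"name": "apply_moves", "arguments": {
  "series": [0, 0, 0, 0, 0, 1.5, -1, 0, 0, 0, 0, 0, 5, -1, 0, 0, 0, 0, 0, 5.5, -1, 0, 0, 0, 0, 0, 6, -1, 0, 0, 0.169, -1.09, 4.04, 0, -1, 0, 0, 0.169, -1.09, 4.04, 0, -1, 0, 0, 0.169, -1.09, 4.04, 0, -1, 0, 0, 0.169, -1.09, 4.04, 0, -1, 0, 0, 0.169, -1.09, 4.04, 0, -1, 0, 0, 0.168, -1.09, 4.04, 0, -1]
}}

```text
time: 7.3
tcp_pos: [0.5057, 0.3581, 0.2567]
tool_rot: [-0.956, -2.993, 0.0]
contact_force: [0.3, 0.5, -2.4]
opening: 0.276
grip_force: 69.2
```

Call:
{"name": "apply_moves", "arguments": {
  "series": [0, 0, 0, 0, 0, 0, -1, 0, -0.13, 0, 0, 0, 0, -1, 0, -0.13, 0, 0, 0, 0, -1, 0, 0, 0, 0, 0, 0, -1, 0, 0, 0, 0, 0, 0, -1, 0, 0, 0, 0, 0, 0, -1, 0, 0, 0, 0, 0, 0, -1, 0, 0, 0, 0, 0, 0, -1, 0, 0, 0, 0, 0, 0, -1, 0, 0, 0, 0, 0, 0, -1]
}}

```text
time: 8.55
tcp_pos: [0.5064, 0.3569, 0.2563]
tool_rot: [0.887, 2.752, 0.116]
contact_force: [-0.0, -1.2, -2.2]
opening: 0.272
grip_force: 69.3
```

```bash
cat >> h.py <<'E'
from scipy.spatial.transform import Rotation as R
AZ=.01
w=np.array([-np.sin(.26)*np.cos(AZ),-np.sin(.26)*np.sin(AZ),np.cos(.26)]);x=np.array([np.cos(.26)*np.cos(AZ),np.cos(.26)*np.sin(AZ),np.sin(.26)]);y=np.cross(w,x)
seat=np.array([.5386,.3567,.1252])
E
cat > look.py <<'E'
from h import *
import sys
s=sensors.observe();M=R.from_rotvec(s['tool_rot']).as_matrix();a=-M[:,2]
print(s['time'],s['tcp_pos'].round(4),'axis',a.round(4),'tiltvec(world) to w',np.cross(a,w).round(4),'toolx ang in plug',np.degrees(np.arctan2(M[:,0]@y,M[:,0]@x)),s['q'].round(2),s['contact_force'],s['wrist_torque'])
for n in('top','side'):
    c=optics.camera(n);P=cloud(c).reshape(-1,3)
    # points on shank: within 20mm of tool axis line, driver z 5..55 => tcp offset -.07..-.02
    d=P-s['tcp_pos'];t=d@a;rr=d-t[:,None]*a
    k=(np.linalg.norm(rr,axis=1)<.028)&(t>-.09)&(t<-.02)
    Q=P[k];t=t[k]
    print(n,k.sum(),'lowest t',np.sort(t)[:5].round(4))
    # cylinder fit r=12mm, t in -.058..-.02 (round shank)
    from scipy.optimize import least_squares
    e1=M[:,0];e2=M[:,1];kk=(t>-.056)&(t<-.018);D=Q[kk]-s['tcp_pos'];T=t[kk]
    A=np.c_[D@e1,D@e2]
    f=lambda p:np.hypot(A[:,0]-p[0]-p[2]*(T+.037),A[:,1]-p[1]-p[3]*(T+.037))-.012
    if kk.sum()>20:
        r=least_squares(f,[0,0,0,0],loss='soft_l1',f_scale=.001);p=r.x
        o=s['tcp_pos']+p[0]*e1+p[1]*e2-.037*a;ax=a+p[2]*e1+p[3]*e2;ax/=np.linalg.norm(ax)
        print(' fit off',p.round(4),'axis',ax.round(4),'pt@t=-.0746',(o-.0376*ax).round(4),np.abs(r.fun).mean())
    u,v=map(int,proj(c,s['tcp_pos']-.09*a))
    cv2.imwrite(f'pics/{sys.argv[1]}_{n}.png',cv2.resize(c['image'][max(v-40,0):v+40,u-40:u+40,::-1],(390,390),interpolation=cv2.INTER_CUBIC))
cv2.imwrite(f'pics/{sys.argv[1]}.png',cv2.hconcat([cv2.imread(f'pics/{sys.argv[1]}_{n}.png') for n in('top','side')]))
E
python3 look.py a
```

```text
8.55 [0.5064 0.3569 0.2563] axis [-0.2571 -0.      0.9664] tiltvec(world) to w [0.0024 0.     0.0007] toolx ang in plug 143.70542553525846 [ 0.46 -0.12 -0.1   1.35 -0.11  1.07] [-0.02979174 -1.20867711 -2.17945862] [ 0.03741915  0.38885385 -0.00902193]
top 1 lowest t [-0.07]
side 314 lowest t [-0.0765 -0.0752 -0.0748 -0.0748 -0.0747]
 fit off [-0.0018 -0.0009 -0.0016 -0.0046] axis [-0.2584 -0.0047  0.966 ] pt@t=-.0746 [0.5265 0.3553 0.1845] 0.0004929337665496806
```

View pics/a.png

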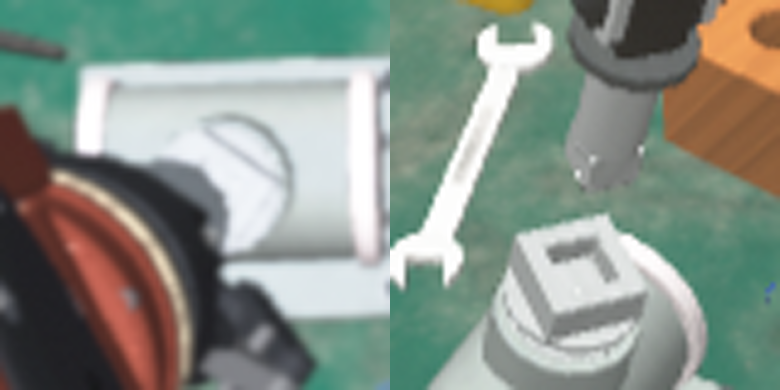

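Call:
{"name": "apply_moves", "arguments": {
  "series": [0, 0, 0, 0.25, 0.03, -1.4, -1, 0.0024, 0, 0, 0.25, 0.03, -1.4, -1, 0, 0, 0, 0.26, 0.03, -1.34, -1, 0, 0, 0, 0, 0, 0, -1, 0, 0, 0, 0, 0, 0, -1, 0, 0, 0, 0, 0, 0, -1, 0, 0, 0, 0, 0, 0, -1, 0, 0, 0, 0, 0, 0, -1, 0, 0, 0, 0, 0, 0, -1, 0, 0, 0, 0, 0, 0, -1]
}}

```text
time: 9.9
tcp_pos: [0.514, 0.3578, 0.215]
tool_rot: [0.888, 2.753, 0.12]
contact_force: [-0.8, 0.5, -1.6]
opening: 0.279
grip_force: 69.3
```

```bash
python3 look.py b
```

```text
9.9 [0.514  0.3578 0.215 ] axis [-0.2572 -0.0024  0.9664] tiltvec(world) to w [0.0001 0.0001 0.    ] toolx ang in plug 143.67031288683688 [ 0.45 -0.11 -0.17  1.27 -0.11  1.07] [-0.75391506  0.54876242 -1.58702142] [-0.03008945  0.30849453  0.03366254]
top 129 lowest t [-0.0895 -0.0893 -0.0888 -0.0883 -0.0876]
side 552 lowest t [-0.09   -0.0899 -0.0897 -0.0896 -0.0894]
 fit off [-0.0017 -0.0008  0.0103  0.009 ] axis [-0.2602  0.0109  0.9655] pt@t=-.0746 [0.5342 0.3558 0.1431] 0.0005193948031316501
```

View pics/b.png

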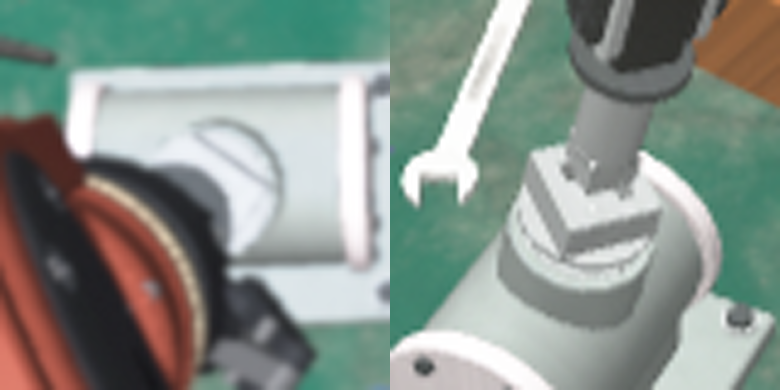

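Call:
{"name": "apply_moves", "arguments": {
  "series": [0, 0, 0, -0.04, 0.06, -0.01, -1, 0, 0, 0, 0.04, 0, -0.145, -1, 0, 0, 0, 0.04, 0, -0.145, -1, 0, 0, 0, 0.02, 0, -0.073, -1, 0, 0, 0, 0.02, 0, -0.073, -1, 0, 0, 0, 0.02, 0, -0.073, -1, 0, 0, 0, 0.02, 0, -0.073, -1, 0, 0, 0, 0.02, 0, -0.073, -1, 0, 0, 0, 0.02, 0, -0.073, -1, 0, 0, 0, 0, 0, 0, -1]
}}

```text
time: 11.25
tcp_pos: [0.5156, 0.3584, 0.2078]
tool_rot: [0.888, 2.753, 0.12]
contact_force: [-1.3, 0.9, -0.5]
opening: 0.271
grip_force: 69.6
```

Call:
{"name": "apply_moves", "arguments": {
  "series": [0, 0, 0, 0.013, 0, -0.05, -1, 0, 0, 0, 0.013, 0, -0.05, -1, 0, 0, 0, 0.013, 0, -0.05, -1, 0, 0, 0, 0.013, 0, -0.05, -1, 0, 0, 0, 0.013, 0, -0.05, -1, 0, 0, 0, 0.013, 0, -0.05, -1, 0, 0, 0, 0, 0, 0, -1, 0, 0, 0, 0, 0, 0, -1, 0, 0, 0, 0, 0, 0, -1, 0, 0, 0, 0, 0, 0, -1]
}}

```text
time: 12.5
tcp_pos: [0.5164, 0.3583, 0.2045]
tool_rot: [0.888, 2.753, 0.119]
contact_force: [1.4, -2.9, -1.8]
opening: 0.274
grip_force: 69.5
```

Call:
{"name": "apply_moves", "arguments": {
  "series": [0, 0, 0, 0, -0.03, 0, -1, 0, 0, 0, 0.013, 0, -0.05, -1, 0, 0, 0, 0.013, 0, -0.05, -1, 0, 0, 0, 0.013, 0, -0.05, -1, 0, 0, 0, 0.013, 0, -0.05, -1, 0, 0, 0, 0.013, 0, -0.05, -1, 0, 0, 0, 0.013, 0, -0.05, -1, 0, 0, 0, 0, 0, 0, -1, 0, 0, 0, 0, 0, 0, -1, 0, 0, 0, 0, 0, 0, -1]
}}

```text
time: 13.75
tcp_pos: [0.5172, 0.3581, 0.2015]
tool_rot: [0.888, 2.753, 0.12]
contact_force: [2.0, -2.2, -1.7]
opening: 0.274
grip_force: 69.5
```

Call:
{"name": "apply_moves", "arguments": {
  "series": [0, 0, 0, -0.02, -0.03, 0, -1, 0, 0, 0, 0.013, 0, -0.05, -1, 0, 0, 0, 0.013, 0, -0.05, -1, 0, 0, 0, 0.013, 0, -0.05, -1, 0, 0, 0, 0.013, 0, -0.05, -1, 0, 0, 0, 0.013, 0, -0.05, -1, 0, 0, 0, 0, 0, 0, -1, 0, 0, 0, 0, 0, 0, -1, 0, 0, 0, 0, 0, 0, -1, 0, 0, 0, 0, 0, 0, -1]
}}

```text
time: 15.0
tcp_pos: [0.5176, 0.3577, 0.199]
tool_rot: [0.888, 2.753, 0.119]
contact_force: [2.1, -0.7, -1.1]
opening: 0.273
grip_force: 69.6
```

Call:
{"name": "apply_moves", "arguments": {
  "series": [0, 0, 0, 0.01, 0, -0.04, -1, 0, 0, 0, 0.01, 0, -0.04, -1, 0, 0, 0, 0, 0, 0, -1, 0, 0, 0, 0.01, 0, -0.03, -1, 0, 0, 0, 0, 0, 0, -1, 0, 0, 0, 0.01, 0, -0.03, -1, 0, 0, 0, 0, 0, 0, -1, 0, 0, 0, 0, 0, 0, -1, 0, 0, 0, 0, 0, 0, -1, 0, 0, 0, 0, 0, 0, -1]
}}

```text
time: 16.25
tcp_pos: [0.5181, 0.3578, 0.198]
tool_rot: [0.888, 2.752, 0.12]
contact_force: [-0.5, -2.0, 5.6]
opening: 0.271
grip_force: 70.3
```

Call:
{"name": "apply_moves", "arguments": {
  "series": [0.01, 0, -0.039, 0, 0, 0, -1, 0.01, 0, -0.039, 0, 0, 0, -1, 0.0129, 0, -0.048, 0, 0, 0, -1, 0.0129, 0, -0.048, 0.001, 0, -0.003, -1, 0.0129, 0, -0.048, 0.001, 0, -0.003, -1, 0.0129, 0, -0.048, 0.001, 0, -0.003, -1, 0.0129, 0, -0.048, 0.001, 0, -0.003, -1, 0.0129, 0, -0.048, 0.001, 0, -0.003, -1, 0.0129, 0, -0.048, 0.001, 0, -0.003, -1, 0, 0, 0, 0, 0, 0, -1]
}}

```text
time: 17.5
tcp_pos: [0.5184, 0.3577, 0.1979]
tool_rot: [1.462, 2.516, 0.195]
contact_force: [0.4, -2.8, 5.3]
opening: 0.272
grip_force: 70.2
```

```bash
python3 look.py c
```

```text
17.5 [0.5184 0.3577 0.1979] axis [-0.2589 -0.0023  0.9659] tiltvec(world) to w [0.0002 0.0019 0.0001] toolx ang in plug 119.12744690462328 [ 0.45 -0.1  -0.19  1.24 -0.11  1.49] [ 0.43311817 -2.82823606  5.31472549] [-0.73604305 -0.40103863 -0.17628802]
top 216 lowest t [-0.0899 -0.0899 -0.0894 -0.0841 -0.0836]
side 692 lowest t [-0.09   -0.09   -0.09   -0.0899 -0.0899]
 fit off [-0.0023 -0.0004 -0.0078  0.0049] axis [-0.251  -0.0067  0.968 ] pt@t=-.0746 [0.5382 0.3558 0.1259] 0.0004734667825944758
```

Call:
{"name": "apply_moves", "arguments": {
  "series": [0.0155, 0, -0.058, 0.001, 0, -0.003, -1, 0.0155, 0, -0.058, 0.001, 0, -0.003, -1, 0.0155, 0, -0.058, 0.001, 0, -0.003, -1, 0.0155, 0, -0.058, 0.001, 0, -0.003, -1, 0.0155, 0, -0.058, 0.001, 0, -0.003, -1, 0.0155, 0, -0.058, 0.001, 0, -0.003, -1, 0.0155, 0, -0.058, 0.001, 0, -0.003, -1, 0.0155, 0, -0.058, 0.001, 0, -0.003, -1, 0.0155, 0, -0.058, 0.001, 0, -0.003, -1, 0.0155, 0, -0.058, 0.001, 0, -0.003, -1]
}}

```text
time: 18.85
tcp_pos: [0.5191, 0.3578, 0.1978]
tool_rot: [2.171, 1.998, 0.291]
contact_force: [3.3, -1.8, 3.6]
opening: 0.268
grip_force: 69.9
```

Call:
{"name": "apply_moves", "arguments": {
  "series": [0.0155, 0, -0.058, 0.001, 0, -0.003, -1, 0.0155, 0, -0.058, 0.001, 0, -0.003, -1, 0.0155, 0, -0.058, 0.001, 0, -0.003, -1, 0.0155, 0, -0.058, 0.001, 0, -0.003, -1, 0.0155, 0, -0.058, 0.001, 0, -0.003, -1, 0, 0, 0, 0, 0, 0, -1, 0, 0, 0, 0, 0, 0, -1, 0, 0, 0, 0, 0, 0, -1, 0, 0, 0, 0, 0, 0, -1, 0, 0, 0, 0, 0, 0, -1]
}}

```text
time: 20.1
tcp_pos: [0.5194, 0.3577, 0.1978]
tool_rot: [2.466, 1.667, 0.331]
contact_force: [4.6, -1.1, 3.7]
opening: 0.271
grip_force: 69.9
```

```bash
python3 look.py d
```

```text
20.1 [0.5194 0.3577 0.1978] axis [-0.2623 -0.0017  0.965 ] tiltvec(world) to w [0.0008 0.0054 0.0002] toolx ang in plug 67.56492667811096 [ 0.45 -0.1  -0.19  1.24 -0.11  2.39] [ 4.60702427 -1.09857386  3.74904267] [-0.63396977 -1.29650192 -0.1314546 ]
top 149 lowest t [-0.0894 -0.0888 -0.0883 -0.0834 -0.083 ]
side 700 lowest t [-0.09   -0.09   -0.0899 -0.0899 -0.0899]
 fit off [-0.0022  0.0003  0.0169 -0.0094] axis [-0.2646  0.0175  0.9642] pt@t=-.0746 [0.5385 0.355  0.1257] 0.0004946330289330035
```

View pics/d.png

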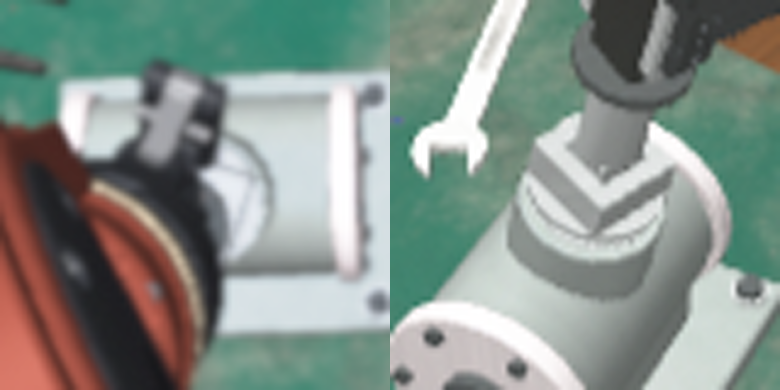

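Call:
{"name": "apply_moves", "arguments": {
  "series": [0.0129, 0, -0.048, 0, 0, 0, -1, 0.0129, 0, -0.048, 0, 0, 0, -1, 0, 0, 0, 0, 0, 0, -1, 0, 0, 0, 0, 0, 0, -1, -0.0142, 0, 0.053, 0, 0, 0.02, -1, 0, 0, 0, -0.08, 0, 0.29, -1, 0, 0, 0, -0.13, 0, 0.48, -1, 0, 0, 0, -0.26, 0, 0.97, -1, 0, 0, 0, -0.5, 0, 1.9, -1, 0, 0, 0, -0.8, 0, 3, -1]
}}

```text
time: 21.45
tcp_pos: [0.4992, 0.3577, 0.2634]
tool_rot: [2.508, 1.616, 0.329]
contact_force: [0.6, 0.1, -1.0]
opening: 0.27
grip_force: 70.0
```

```bash
python3 look.py e; python3 - <<'E'
from h import *
c=optics.camera('side');P=cloud(c).reshape(-1,3)
d=P-seat;h=d@w;a=np.c_[d@x,d@y]*1000
k=(np.abs(h-.0118)<.0018)&(np.hypot(*a.T)<28)
print(k.sum(),cv2.minAreaRect(a[k].astype(np.float32)))
E
```

```text
21.45 [0.4992 0.3577 0.2634] axis [-0.2571 -0.0012  0.9664] tiltvec(world) to w [0.0013 0.     0.0004] toolx ang in plug 65.03415540678064 [ 0.47 -0.13 -0.1   1.37 -0.11  2.45] [ 0.63479849  0.05873751 -0.98731277] [0.01971297 0.320423   0.00815686]
top 3 lowest t [-0.0696 -0.0676 -0.0643]
side 326 lowest t [-0.0702 -0.0698 -0.0695 -0.0688 -0.0683]
 fit off [-0.0001  0.002  -0.0095 -0.0077] axis [-0.2676 -0.0067  0.9635] pt@t=-.0746 [0.5205 0.3571 0.1918] 0.0005074522693833841
246 ((-0.013576507568359375, -0.8785953521728516), (37.95869827270508, 37.127220153808594), 66.1330337524414)
```

View pics/e.png

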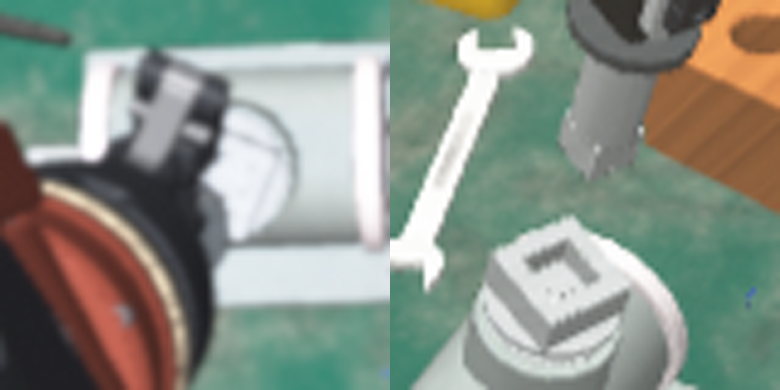

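Call:
{"name": "apply_moves", "arguments": {
  "series": [0, 0.13, 0, 0, 0, 0, -1, 0, 0.13, 0, 0, 0, 0, -1, 0, 0, 0.062, 1.21, -4.05, 0, -1, 0, 0, 0.062, 1.21, -4.05, 0, -1, 0, 0, 0.062, 1.21, -4.05, 0, -1, 0, 0, 0.062, 1.21, -4.05, 0, -1, 0, 0, 0.062, 1.21, -4.05, 0, -1, 0, 0, 0.062, 1.22, -4.08, 0, -1, 0, 0, 0, 0, 0, 0, -1, 0, 0, 0, 0, 0, 0, -1]
}}

```text
time: 22.85
tcp_pos: [0.5728, 0.1148, 0.2627]
tool_rot: [-2.281, -2.157, -0.004]
contact_force: [-0.4, 0.6, -2.4]
opening: 0.272
grip_force: 70.0
```

```bash
python3 look.py f
```

```text
22.85 [0.5728 0.1148 0.2627] axis [-7.0e-04 -3.2e-03  1.0e+00] tiltvec(world) to w [-0.0005 -0.2564 -0.0008] toolx ang in plug 86.30870627225431 [-0.03  0.06  0.11  1.62  0.    1.6 ] [-0.44105046  0.60400181 -2.37208328] [-0.02598239  0.00085336  0.00677923]
top 26 lowest t [-0.075  -0.0745 -0.0742 -0.0714 -0.0709]
side 280 lowest t [-0.0758 -0.0749 -0.0732 -0.0732 -0.0732]
 fit off [-0.0018  0.0004  0.006  -0.0142] axis [-0.0146  0.0036  0.9999] pt@t=-.0746 [0.5737 0.113  0.1881] 0.000830624957015903
```

Call:
{"name": "apply_moves", "arguments": {
  "series": [-0.003, 0, 0, -0.11, -0.05, -2, -1, 0, 0, 0, 0, 0, -4, -1, 0, 0, 0, 0, 0, -4, -1, 0, 0, 0, 0, 0, -2.1, -1, 0, 0, 0, 0, 0, 0, -1, 0, 0, 0, 0, 0, -0.3, -1, 0, 0, 0, 0, 0, -0.3, -1, 0, 0, 0, 0, 0, -0.3, -1, 0, 0, 0, 0, 0, -0.3, -1, 0, 0, 0, 0, 0, 0, -1]
}}

```text
time: 24.2
tcp_pos: [0.5719, 0.1139, 0.1303]
tool_rot: [2.281, 2.158, 0.001]
contact_force: [-0.4, -0.4, -1.6]
opening: 0.274
grip_force: 70.0
```

Call:
{"name": "apply_moves", "arguments": {
  "series": [0, 0, 0, 0, 0, -0.6, -1, 0, 0, 0, 0, 0, -0.6, -1, 0, 0, 0, 0, 0, -0.6, -1, 0, 0, 0, 0, 0, -0.6, -1, 0, 0, 0, 0, 0, -0.6, -1, 0, 0, 0, 0, 0, -0.6, -1, 0, 0, 0, 0, 0, -0.6, -1, 0, 0, 0, 0, 0, -0.6, -1, 0, 0, 0, 0, 0, 0, -1, 0, 0, 0, 0, 0, 0, -1]
}}

```text
time: 25.45
tcp_pos: [0.5722, 0.114, 0.0828]
tool_rot: [2.28, 2.158, 0.002]
contact_force: [-0.0, -0.5, -0.8]
opening: 0.273
grip_force: 70.0
```

Call:
{"name": "apply_moves", "arguments": {
  "series": [0, 0, 0, 0, 0, -0.3, -1, 0, 0, 0, 0, 0, -0.1, -1, 0, 0, 0, 0, 0, -0.1, -1, 0, 0, 0, 0, 0, -0.06, -1, 0, 0, 0, 0, 0, 0, -1, 0, 0, 0, 0, 0, 0, -1, 0, 0, 0, 0, 0, 0, -1, 0, 0, 0, 0, 0, 0, -0.7, 0, 0, 0, 0, 0, 0, -0.5, 0, 0, 0, 0, 0, 0, -0.4]
}}

```text
time: 26.7
tcp_pos: [0.5723, 0.114, 0.0773]
tool_rot: [2.28, 2.158, 0.002]
contact_force: [-0.4, -0.3, -1.0]
opening: 0.302
grip_force: 0.0
```

Call:
{"name": "apply_moves", "arguments": {
  "series": [0, 0, 0, 0, 0, 0, 0, 0, 0, 0, 0, 0, 0, 0.5, 0, 0, 0, 0, 0, 0, 1, 0, 0, 0, 0, 0, 0, 1, 0, 0, 0, 0, 0, 0, 1, 0, 0, 0, 0, 0, 0, 1, 0, 0, 0, 0, 0, 1, 1, 0, 0, 0, 0, 0, 4, 1, 0, 0, 0, 0, 0, 5, 1, 0, 0, 0, 0, 0, 5, 1]
}}

```text
time: 27.95
tcp_pos: [0.5719, 0.114, 0.2293]
tool_rot: [2.28, 2.158, 0.003]
contact_force: [0.8, -0.7, -0.4]
opening: 1.002
grip_force: 0.0
```

Call:
{"name": "apply_moves", "arguments": {
  "series": [0, 0, 0, -3, -4, 0, 1, 0, 0, 0, -3, -4, 0, 1, 0, 0, 0, -3, -4, 0, 1, 0, 0, 0, -1, -4, 0, 1, 0, 0, 0, 0, -4, 0, 1, 0, 0, 0, 0, 0, 0, 1, 0, 0, 0, 0, 0, 0, 1, 0, 0, 0, 0, 0, 0, 1, 0, 0, 0, 0, 0, 0, 1, 0, 0, 0, 0, 0, 0, 1]
}}

```text
time: 29.2
tcp_pos: [0.4722, -0.0855, 0.227]
tool_rot: [2.28, 2.159, 0.002]
contact_force: [-0.2, 0.3, 0.0]
opening: 1.0
grip_force: 0.0
```

```bash
python3 - <<'E'
from h import *
c=optics.camera('side');P=cloud(c);s=c['image']
m=(np.hypot(P[...,0]-.57,P[...,1]-.114)<.04)&(P[...,2]>.108)&(P[...,2]<.14);Q=P[m]
print(m.sum(),Q.mean(0).round(4),np.sort(Q[:,2])[-20],cv2.minAreaRect((Q[:,:2]*1000).astype(np.float32)),sensors.observe()['time'])
for t in('capacitor','spanner','board'): print(t,[np.round(r['centre'],3) for r in mark_of('side',t)][:1])
cv2.imwrite('pics/g.png',cv2.resize(s[120:340,180:430,::-1],(750,600)))
E
```

```text
128 [0.57   0.117  0.1171] 0.12226996344184804 ((572.22216796875, 113.6182632446289), (24.278728485107422, 25.55738639831543), 89.17921447753906) 29.25
capacitor [array([0.694, 0.191, 0.002])]
spanner [array([0.693, 0.192, 0.   ])]
board [array([ 0.387,  0.297, -0.009])]
```

View pics/g.png

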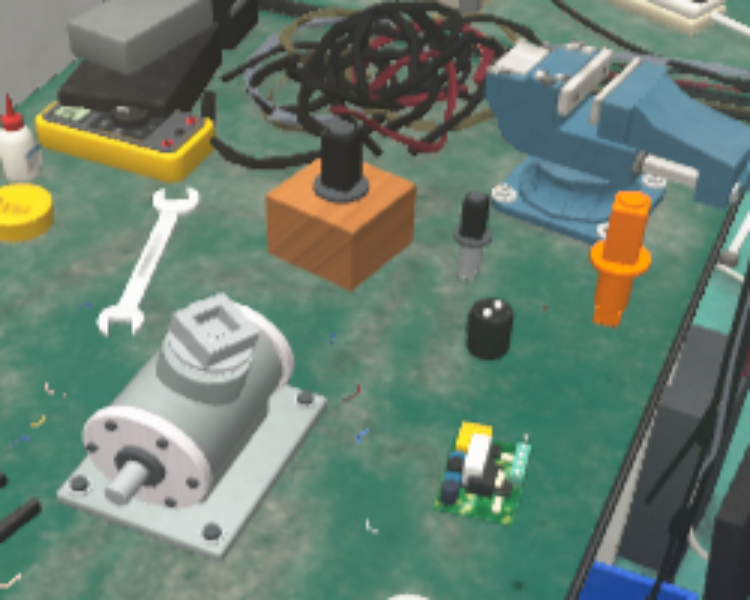

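The driver stands upright in the stand at (342,165), with its collar down on the block. The plug head at (213,325) is turned, and the capacitor, spanner and board are where they were.

```bash
python3 -c "
from station import workorder
print(workorder.job_done())"
```

```text
the job is handed in; nothing more can be done
None
```

The bit was felt home on the recess floor at about 6 N, the plug was turned clockwise about 78° (measured in the camera image), and the driver is back upright and fully down in its stand; the job was handed in at about 29 s of the 64 s limit, with no verdict returned.

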